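# Flick the reorder counter's click wheel to the red tab and register it

## Robot

A 6-joint arm with a two-finger parallel gripper is mounted at the origin on the work surface. World frame = base frame: x ahead of the robot, y to its left, z up, the work surface at z = 0. Lengths are in m, angles in rad, forces in N, time in s.
With the tool pointing down it reaches from about 0.35 to 0.85 m from the base axis. Payload 8.1 kg.
Tool frame: the origin (TCP) lies on the mounting face of the last link; the fingertips stand 186 mm ahead of it and the grasp point (between the pads) lies 167 mm ahead of it; z points along the fingers, y is the direction in which the jaws open and shut (so a half turn about z gives the same grasp; the last joint's range is limited). The gripper opens to 93 mm and grips with 3 to 60 N. Pads are 15 mm wide; open, the fingers measure 128 mm over their backs; the gripper's body (75 mm by 188 mm) begins 65 mm behind the grasp point.
Start: joints at [-1.229, 0.13, 1.488, -0, 1.523, -0.085], TCP at [0.248, -0.546, 0.405] pointing down, gripper open.
Joint ranges: [-2.96, 2.96], [-0.89, 2.26], [0.02, 2.5], [-1.34, 4.48], [0, 2.73], [-2.66, 2.66]. Speed limits (rad/s): [2.39, 2.39, 2.79, 3.14, 3.14, 3.14].

## Interface

Orientations are given as a rotation vector (axis times angle).
In Python, from plant import robot, read_camera, spotter gives the robot as it stands.
- The arm moves only by the tool arm_command, never from a script. Its arguments are lists of equal length, an entry for each row: "xyz": the shift along the world's x, y, z in cm, a list of three; "turn": the turn, a rotation vector about the world's x, y, z in rad, a list of three. A call has 1 to 12 rows; each row shifts and turns the commanded pose from where the row before left it; what a row does not reach is not made up. A row lasts 1/8 s, in which the tool goes at most 62.5 mm and 10.7 degrees, less where a joint would pass 70% of its speed; a pose out of reach is approached as far as the arm can. A call is refused whole if a number of a shift passes 6.25 or a number of a turn 0.188, either way. A call with a gripper value outside its range is refused whole. "gripper" is the finger opening in cm, from 0 to 9.3, set as the call begins (left out, the last holds). The fingers move at their own pace and stop on an object; "force" is the grip in N (left out, the last holds). Time passes only in rows, so rows that do not move let the fingers close. It gives the time, the measured TCP pose, the force and the opening at its end, in the units of the state.
- robot.read_state(): the state, without advancing time (a new reading comes with each control period).
- read_camera(name): name is "scene" or "top"; returns a dict with "frame" (480x640x3 uint8, red, green, blue), "z_map" (480x640 float32, m along the optical axis (not along the pixel's ray), 0 where there is no reading), "fx", "fy", "cx", "cy" (pixels), "distortion" ([k1, k2, p1, p2, k3] as OpenCV has them; the pictures are not rectified), "eye" and "orientation" of the camera in the world. Camera axes: x right, y down, z forward; pixel columns grow to the right and rows downward; lengths in m; the calibration is good to about 2 mm. A picture is of the moment at which its call begins.
- robot.close_job(): hands the job in, once; it reports no verdict.
Trained networks look in a picture, given as the dict that the camera call returned (one of the last four; its "shot" number tells which), for a name from the list of things; names that differ only in an ending like _2 or _b are one class to them, and where a whole thing is asked for, a point or a joint stands for the part that bears it (a point fixed in the world has none). Each returns a list of dicts, best first, with "confidence" (0 to 1); they miss things now and then, are a little off and sometimes report something else, mostly with a low value. They report only what shows in the picture. A call takes as long as a camera call. They do not tell look-alikes from the thing itself.
- spotter.masks_of(picture, query): "pixels" (480x640 bool, what is visible of it) and "centre" ([row, column] in pixels, amid what is visible of it).
The state is a dict: "t": time; "q": joint angles; "dq": joint speeds; "joint_torque": joint torques, N m; "tool_pos": TCP position; "orientation": TCP orientation; "force": force on the tool from outside, world axes, zero at the start; "wrist_torque": the same for the moment, N m; "opening": finger opening in m.
Only numpy, scipy, OpenCV 4.12 (cv2) and the standard library are available. Lean on these libraries where they do the work, as an engineer would, in place of code of your own. Each camera call takes 0.05 s, during which the arm holds its last target. There are 200 camera calls.

## Task

Cable reels have been issued: on the desk counter with the yellow wheel, flick the wheel by the tabs on its edge with a fingertip, clockwise as seen from above, until its red tab rests in the click under the white pointer, without going past it; then gently press that counter's green button all the way in and let it come up again. Leave the blue counter alone and everything else on the desk where it is: nothing is to be lifted or carried.

Things in the scene. Friction and masses are not known exactly. Their poses are not given: they have to be found in the camera images.
- yellow_counter: Desk counter with the yellow wheel, screwed down: grey block 22 mm high, x -50 to +74, y -55 to +115 mm in its own frame. Origin on the desk on the wheel's upright axis; x axis points to the white pointer (post at x 61 to 71, y +-11 mm, 58 mm tall; its finger reaches in over the wheel's rim to x = 38 mm at 53 to 58 mm height), y axis to the green button at x 0, y +85 mm.
- yellow_wheel (a joint): Turn of the yellow wheel (rad), growing clockwise seen from above; 0 = red tab under the pointer; starts 2, 3 or 4 clicks below 0. A click is 60 degrees (1.047). At joint q the red tab points to angle -q from the counter's x axis (counter-clockwise positive). A spring detent takes 2 to 3 N at a tab; pushed past half a click the wheel snaps on to the next click and stops there. It can turn either way.
- yellow_axis (a point): Point on the yellow wheel's axis, 38 mm above the desk (half-way up its tabs); axes as the counter's. The wheel lies flat: hub of radius 28 mm, 27 to 49 mm above the desk, and six radial tabs 60 degrees apart, 7 mm thick, from the hub out to radius 46 mm, 28 to 48 mm above the desk. At every click one tab is under the pointer and one straight opposite.
- yellow_red_tab (a point): Point on the top of the yellow wheel's one red tab (the other five are black), 40 mm from the axis, 48 mm above the desk.
- yellow_button (a joint): Travel of the yellow counter's green button (m): 0 = up, 0.006 = fully in; sprung, about 5 N fully in; comes up by itself.
- yellow_button_top (a point): Centre of the top face of the yellow counter's green button, 28 mm across; it presses straight down.
- blue_counter: Desk counter with the blue wheel, screwed down, not to be worked; the same in every way as the yellow one but for the hub's colour, with the same frame.
- blue_red_tab (a point): Point on the top of the blue wheel's red tab, 40 mm from its axis, 48 mm above the desk.
- blue_button (a joint): Travel of the blue counter's green button (m), 0 = up.
- reel_copper: Loose small wire reel standing on the desk, white flanges 60 mm across, copper winding, 46 mm tall; origin under its centre.
- reel_green: Loose small wire reel, white flanges 60 mm across, green winding, 46 mm tall; origin under its centre.
- tape: Loose orange tape roll lying flat, 84 mm across, 30 mm tall; origin under its centre.
- carton: Loose cardboard carton with an orange tape band, 80 x 120 x 60 mm; origin under its centre.
- jar: Loose capped jar, 56 mm across, 70 mm tall; origin under its centre.
- screwdriver: Loose screwdriver lying on the desk along its x axis, about 0.2 m long; origin underneath it.
Mind the look-alikes: they are no part of the job. Leave any turquoise look-alike of the yellow_counter alone.

How it is judged:
By the outcome, as a careful person would: the job done as asked, in the order asked, and still so for the second after the job is handed in, with the robot touching nothing.
It also fails if it takes over 64 s, if anything falls off the work surface, if the arm or the gripper's body presses on something with over 40 N, if the wrist force passes 120 N, or if a joint passes its speed limit or range.

## Working session

There is one attempt and no reset: what is moved stays moved. The work goes in short steps, Python scripts to look and compute and a tool call to move; the robot and the scene stay as the last step left them, time stands still between calls to the robot, and variables do not carry over. Pictures are saved under pics/ and viewed, about 8 in all and at most 12, crops included, and the job is handed in when it is done.

Besides the shell and the picture viewer there is one more tool, called after "Request:" by a JSON object that holds its "api" and its "payload", one argument or row to a line. arm_command: Moves the arm, as the interface text tells. Its arguments: {"type":"object","properties":{"xyz":{"type":"array","items":{"type":"array","items":{"type":"number"}}},"turn":{"type":"array","items":{"type":"array","items":{"type":"number"}}},"gripper":{"type":"number"},"force":{"type":"number"}},"required":["xyz","turn"]}

```bash
mkdir -p pics; ls; cat > h.py <<'E'
import numpy as np, cv2
from plant import robot, read_camera, spotter
from scipy.spatial.transform import Rotation as R
def rot(o):
    o=np.array(o,float)
    if o.shape==(3,3): return o
    return R.from_rotvec(o).as_matrix() if o.size==3 else R.from_quat(o).as_matrix()
def K(p): return np.array([[p['fx'],0,p['cx']],[0,p['fy'],p['cy']],[0,0,1.]])
def world(p,uv,z=None):
    """uv Nx2 (col,row); depth from z_map, or plane height z"""
    uv=np.array(uv,float).reshape(-1,2)
    n=cv2.undistortPoints(uv.reshape(-1,1,2),K(p),np.array(p['distortion'])).reshape(-1,2)
    d=np.c_[n,np.ones(len(n))]@rot(p['orientation']).T; e=np.array(p['eye'])
    s=p['z_map'][uv[:,1].round().astype(int),uv[:,0].round().astype(int)] if z is None else (z-e[2])/d[:,2]
    return e+d*np.reshape(s,(-1,1))
def pix(p,X):
    r=rot(p['orientation']).T; X=np.array(X,float).reshape(-1,3)
    return cv2.projectPoints(X,cv2.Rodrigues(r)[0],-r@np.array(p['eye']),K(p),np.array(p['distortion']))[0].reshape(-1,2)
def save(p,n,box=None,s=1):
    f=p['frame'][:,:,::-1]
    if box: f=f[box[1]:box[3],box[0]:box[2]]
    cv2.imwrite('pics/'+n,cv2.resize(f,None,fx=s,fy=s,interpolation=cv2.INTER_CUBIC))
E
python3 - <<'E'
from h import *
for c in('scene','top'):
    p=read_camera(c); save(p,c+'0.png'); print(c,p['eye'],p['orientation'],p['fx'],p['shot'])
    for q in('yellow_counter','yellow_wheel','yellow_red_tab','yellow_button'):
        for d in spotter.masks_of(p,q)[:4]:
            r,cc=d['centre']; print(q,round(d['confidence'],2),d['centre'],d['pixels'].sum(),world(p,[[cc,r]]).round(3))
s=robot.read_state();print(s['tool_pos'],s['orientation'],s['force'])
E
```

```text
pics
scene [1.26821767 0.49975731 1.04184728] [-1.32365273 -2.29991249  0.8842012 ] 598.7092618445864 1
yellow_counter 0.89 [389.5, 458.9] 5982 [[0.675 0.441 0.02 ]]
yellow_counter 0.87 [291.5, 373.3] 4192 [[0.55  0.199 0.019]]
yellow_counter 0.35 [207.5, 344.0] 630 [[0.384 0.036 0.046]]
yellow_wheel 0.98 [270.4, 365.4] 794 [[0.534 0.17  0.054]]
yellow_wheel 0.91 [369.8, 446.8] 1052 [[0.665 0.408 0.048]]
yellow_wheel 0.35 [293.7, 373.0] 4244 [[0.561 0.204 0.026]]
yellow_red_tab 0.91 [367.6, 454.1] 1058 [[0.656 0.418 0.052]]
yellow_red_tab 0.89 [272.5, 363.4] 855 [[0.539 0.168 0.051]]
yellow_button 0.69 [233.0, 253.2] 3375 [[ 0.54  -0.118  0.022]]
yellow_button 0.58 [275.4, 366.6] 851 [[0.539 0.176 0.046]]
yellow_button 0.54 [392.3, 494.0] 190 [[0.66  0.498 0.04 ]]
yellow_button 0.43 [291.2, 399.8] 125 [[0.537 0.253 0.04 ]]
top [0.32127675 0.06643397 1.04962153] [-2.04076151  2.17934291 -0.22621132] 501.549939017967 2
yellow_counter 0.8 [196.3, 136.3] 4621 [[0.652 0.426 0.05 ]]
yellow_counter 0.77 [244.0, 250.6] 4847 [[0.535 0.192 0.049]]
yellow_wheel 0.72 [250.4, 264.9] 800 [[0.519 0.164 0.052]]
yellow_wheel 0.7 [194.6, 146.2] 961 [[0.653 0.404 0.052]]
yellow_red_tab 0.72 [252.1, 264.0] 853 [[0.517 0.166 0.046]]
yellow_red_tab 0.72 [192.4, 146.1] 905 [[0.656 0.403 0.057]]
yellow_button 0.66 [198.2, 108.2] 171 [[0.653 0.486 0.045]]
yellow_button 0.54 [245.3, 224.1] 128 [[0.537 0.248 0.042]]
[ 0.2483994  -0.54616254  0.40469239] [-3.07025086e+00 -6.65362898e-01  1.93891558e-05] [-1.09771084  0.02643786 -0.67800581]
```

View pics/scene0.png

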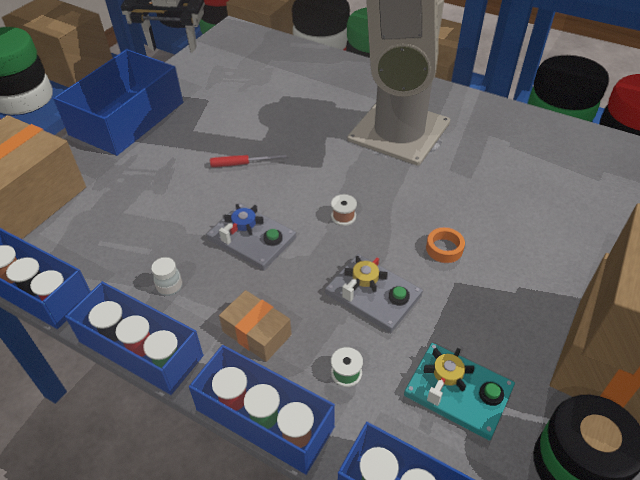

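View pics/top0.png

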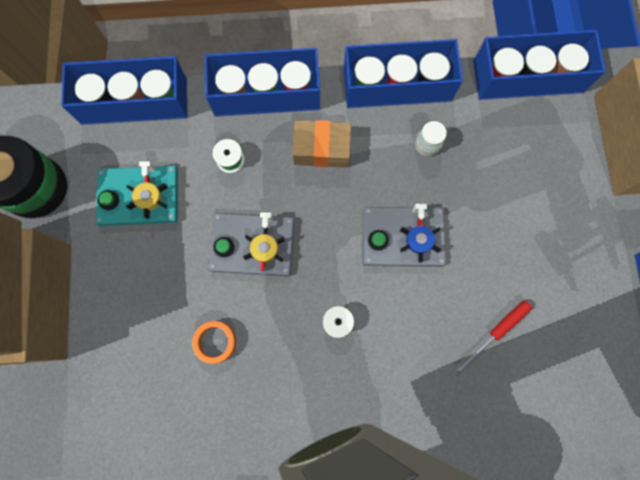

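Scene: the wanted counter is the grey block with the yellow wheel, at top (264,248) and scene (366,272). Things it could be mistaken for are the turquoise counter with a yellow wheel at top (146,195) and the blue-wheel counter at top (421,238). The red tab seems to point opposite the pointer. Next is the fit and a close crop.

```bash
cat > fit.py <<'E'
from h import *
def cen(p,mask,z): 
    n,l,st,c=cv2.connectedComponentsWithStats(mask.astype(np.uint8)); i=1+np.argmax(st[1:,4]); return world(p,[c[i]],z)[0][:2],st[i,4],c[i]
def measure(p,box):
    x0,y0,x1,y1=box; m=np.zeros((480,640),bool); m[y0:y1,x0:x1]=1
    h=cv2.cvtColor(p['frame'],cv2.COLOR_RGB2HSV); H,S,V=[h[...,i].astype(int) for i in range(3)]
    return {'yellow':cen(p,m&(H>18)&(H<32)&(S>120)&(V>90),.047),'green':cen(p,m&(H>40)&(H<85)&(S>100)&(V>50),.04),
      'red':cen(p,m&((H<8)|(H>172))&(S>130)&(V>80),.047),'white':cen(p,m&(S<50)&(V>190),.058)}
E
python3 - <<'E'
from fit import *
for c,b in(('top',(195,200,310,285)),('scene',(320,245,425,335))):
    p=read_camera(c); save(p,c+'1.png',b,6)
    M=measure(p,b)
    for k,v in M.items(): print(c,k,v[0].round(4),v[1],v[2].round(1))
    g=M['green'][2]; print('green z',world(p,[g])[0]); 
    d=M['green'][0]-M['yellow'][0]; print('dist',np.hypot(*d),'yaw',np.degrees(np.arctan2(*d[::-1]))-90)
    d=M['red'][0]-M['yellow'][0]; print('red ang world',np.degrees(np.arctan2(*d[::-1])),np.hypot(*d))
E
```

```text
top yellow [0.5259 0.1667] 501 [263.5 247.6]
top green [0.5372 0.2516] 185 [222.3 245.6]
top red [0.4892 0.1706] 32 [262.3 265.5]
top white [0.5847 0.1605] 108 [264.7 218.2]
green z [0.53631016 0.25077624 0.04426187]
dist 0.08559799951306164 yaw -7.603753206298677
red ang world 173.93020312147647 0.03689372798490302
scene yellow [0.5344 0.1712] 407 [365.6 272.9]
scene green [0.5402 0.2533] 125 [399.3 292.2]
scene red [0.4931 0.175 ] 25 [376.  260.6]
scene white [0.5868 0.1627] 54 [350.5 285.1]
green z [0.54122871 0.25364972 0.04136183]
dist 0.0823033289829591 yaw -4.0790922285127635
red ang world 174.76647326141912 0.04143951773739131
```

View pics/top1.png

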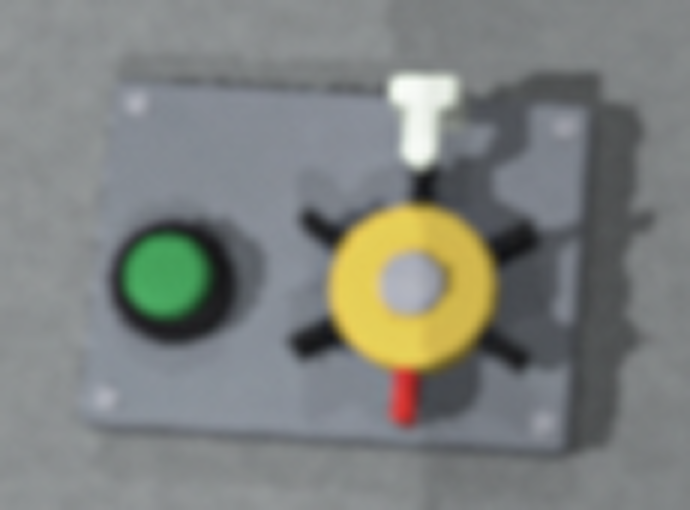

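Grey counter confirmed. The red tab is straight opposite the pointer, so it needs 3 clicks. Next is a proper pose fit, the height of the button collar, and a check of the surroundings.

```bash
python3 - <<'E'
from h import *
p=read_camera('top')
C=np.array([[215,214.2],[293.3,217.2],[209.2,270.8],[289.5,275]])
L=np.array([[74,115],[74,-55],[-50,115],[-50,-55]])/1e3
W=world(p,C,.022)[:,:2]
L=np.r_[L,[[0,0]],[[0,.085]]]; W=np.r_[W,[[.526,.1667]],[[.5372,.2516]]]
M=cv2.estimateAffinePartial2D(L,W)[0]; l=L-L.mean(0); w=W-W.mean(0)
a=np.arctan2((l[:,0]*w[:,1]-l[:,1]*w[:,0]).sum(),(l*w).sum()); Rm=np.array([[np.cos(a),-np.sin(a)],[np.sin(a),np.cos(a)]])
o=W.mean(0)-Rm@L.mean(0); print('yaw',np.degrees(a),'o',o,'scale',np.hypot(*M[:,0])); print('res mm',((W-(L@Rm.T+o))*1e3).round(1).tolist())
# height profile along button x line
for y in (.085,0):
  for x in np.arange(-.03,.031,.004):
    q=Rm@[x,y]+o; u=pix(p,[*q,.035])[0]; print(int(round(x*1e3)),(world(p,[u])[0]*1e3).round(0).tolist(),p['frame'][int(round(u[1])),int(round(u[0]))].tolist())
s=robot.read_state(); print('toolR',rot(s['orientation']).round(3).tolist())
for n in('reel_copper','reel_green','tape','carton','jar','blue_counter'):
  for d in spotter.masks_of(p,n)[:1]: print(n,d['confidence'],world(p,[d['centre'][::-1]]).round(3))
E
```

```text
yaw -6.729239230540676 o [0.52558212 0.1656239 ] scale 0.9836460830477655
res mm [[-2.6, -2.5], [-0.2, 1.0], [0.2, -2.3], [0.5, 1.2], [0.4, 1.1], [1.7, 1.6]]
-30 [508.0, 256.0, 22.0] [134, 140, 148]
-26 [512.0, 256.0, 20.0] [131, 137, 145]
-22 [515.0, 254.0, 28.0] [84, 88, 94]
-18 [518.0, 253.0, 33.0] [34, 33, 36]
-14 [522.0, 252.0, 33.0] [35, 61, 42]
-10 [524.0, 250.0, 41.0] [47, 108, 62]
-6 [528.0, 249.0, 44.0] [72, 163, 94]
-2 [532.0, 249.0, 44.0] [71, 164, 94]
2 [536.0, 248.0, 44.0] [69, 161, 91]
6 [540.0, 248.0, 44.0] [68, 159, 90]
10 [543.0, 247.0, 46.0] [69, 161, 92]
14 [548.0, 247.0, 41.0] [62, 144, 82]
18 [554.0, 248.0, 34.0] [32, 51, 38]
22 [561.0, 250.0, 19.0] [89, 92, 99]
26 [565.0, 250.0, 20.0] [112, 117, 124]
30 [568.0, 249.0, 23.0] [125, 130, 138]
-30 [496.0, 170.0, 31.0] [121, 43, 42]
-26 [498.0, 168.0, 44.0] [165, 120, 54]
-22 [501.0, 167.0, 50.0] [229, 205, 87]
-18 [505.0, 166.0, 52.0] [228, 204, 87]
-14 [509.0, 166.0, 49.0] [228, 204, 87]
-10 [513.0, 166.0, 47.0] [225, 201, 84]
-6 [517.0, 165.0, 50.0] [187, 172, 119]
-2 [520.0, 164.0, 54.0] [158, 161, 170]
2 [524.0, 164.0, 53.0] [168, 171, 180]
6 [528.0, 163.0, 53.0] [166, 168, 177]
10 [532.0, 163.0, 53.0] [162, 165, 176]
14 [536.0, 163.0, 49.0] [167, 158, 132]
18 [540.0, 162.0, 51.0] [216, 188, 80]
22 [544.0, 162.0, 50.0] [221, 195, 83]
26 [548.0, 161.0, 49.0] [213, 186, 79]
30 [552.0, 161.0, 49.0] [190, 167, 71]
toolR [[0.91, 0.414, 0.0], [0.414, -0.91, -0.0], [-0.0, 0.0, -1.0]]
reel_copper 0.56 [[0.368 0.022 0.048]]
reel_green 0.84 [[0.721 0.231 0.051]]
tape 0.65 [[0.354 0.302 0.   ]]
carton 0.56 [[0.733 0.03  0.06 ]]
jar 0.9 [[ 0.735 -0.19   0.067]]
blue_counter 0.85 [[ 0.533 -0.126  0.025]]
```

Request:
{"api": "arm_command", "payload": {
  "xyz": [
    [1.88,5.84,0],
    [1.88,5.84,0],
    [1.88,5.84,0],
    [1.88,5.84,0],
    [1.88,5.84,0],
    [1.88,5.84,0],
    [1.88,5.84,0],
    [1.88,5.84,0],
    [1.88,5.84,0],
    [1.88,5.84,0],
    [1.88,5.84,0],
    [1.88,5.84,0]
  ],
  "turn": [
    [0,0,0],
    [0,0,0.103],
    [0,0,0.103],
    [0,0,0.103],
    [0,0,0.103],
    [0,0,0.103],
    [0,0,0.103],
    [0,0,0.103],
    [0,0,0.103],
    [0,0,0.103],
    [0,0,0.103],
    [0,0,0]
  ],
  "gripper": 0
}}

```text
t: 2.45
tool_pos: [0.4742, 0.1568, 0.4051]
orientation: [2.342, 2.093, 0.001]
force: [0.8, -0.4, 0.4]
opening: 0.0008
```

Request:
{"api": "arm_command", "payload": {
  "xyz": [
    [0,-0.1,-5],
    [0,-0.1,-5],
    [0,0,-3.5],
    [0,0,0]
  ],
  "turn": [
    [0,0,0],
    [0,0,0],
    [0,0,0],
    [0,0,0]
  ]
}}

```text
t: 2.95
tool_pos: [0.4724, 0.1523, 0.2667]
orientation: [-2.342, -2.089, 0.009]
force: [-0.1, 0.8, 0.3]
opening: 0.0006
```

```bash
cat > chk.py <<'E'
from h import *
import sys
def chk(n,box=(320,225,440,315),s=6):
    p=read_camera('scene'); st=robot.read_state(); T=np.array(st['tool_pos']); Ro=rot(st['orientation'])
    f=p['frame'].copy()
    tip=[pix(p,T+Ro@[x,y,.186])[0] for x in(-.0075,.0075) for y in(-.0175,.0175)]
    im=cv2.resize(f[box[1]:box[3],box[0]:box[2],::-1],None,fx=s,fy=s,interpolation=cv2.INTER_CUBIC)
    for t in tip: cv2.circle(im,tuple(int(v) for v in (t-box[:2])*s+s/2),3,(255,0,255),-1)
    # predicted wheel outline at z=.048 for origin/yaw estimate
    o=np.array([.526,.167]);a=np.radians(-6.5)
    for k in range(6):
        t=a+k*np.pi/3; q=pix(p,[*(o+.046*np.array([np.cos(t),np.sin(t)])),.048])[0]
        cv2.circle(im,tuple(int(v) for v in (q-box[:2])*s+s/2),3,(0,255,0) if k!=3 else (255,255,0),-1)
    cv2.imwrite('pics/'+n,im); print(st['t'],T.round(4),np.round(st['force'],1))
chk(sys.argv[1])
E
python3 chk.py s2.png
```

```text
3.0 [0.4735 0.1525 0.2692] [ 0.7 -0.6  0.3]
```

View pics/s2.png

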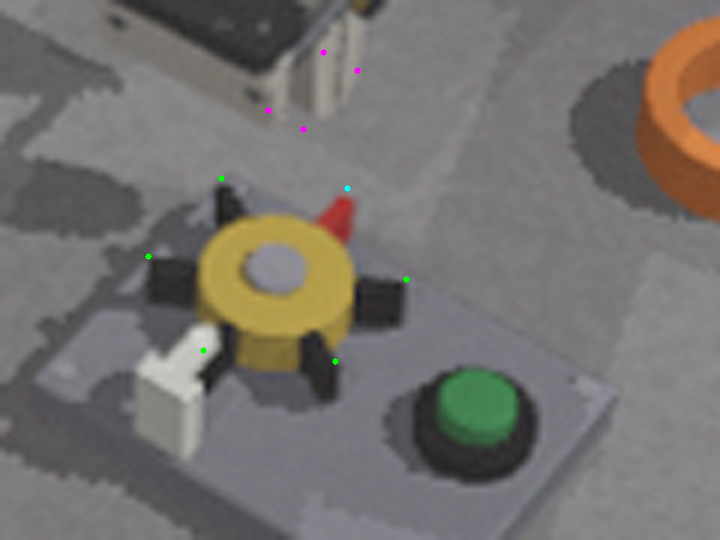

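The wheel appears about 2–3 px (some 4 mm) nearer the scene camera than the top-camera fit says. I'll lower the tip beside the wheel, on the free side, and compare directly.

Request:
{"api": "arm_command", "payload": {
  "xyz": [
    [0,0,-2.5],
    [0,0,-2.5],
    [0,0,0]
  ],
  "turn": [
    [0,0,0],
    [0,0,0],
    [0,0,0]
  ]
}}

```text
t: 3.38
tool_pos: [0.4741, 0.1526, 0.2203]
orientation: [-2.344, -2.091, 0.001]
force: [0.9, 0.2, -0.1]
opening: 0.0007
```

```bash
python3 chk.py s3.png; python3 - <<'E'
import cv2
from h import *
p=read_camera('top'); save(p,'t3.png',(225,205,305,300),6)
E
```

```text
3.425 [0.4747 0.1527 0.2214] [0.  0.2 1.4]
```

View pics/s3.png

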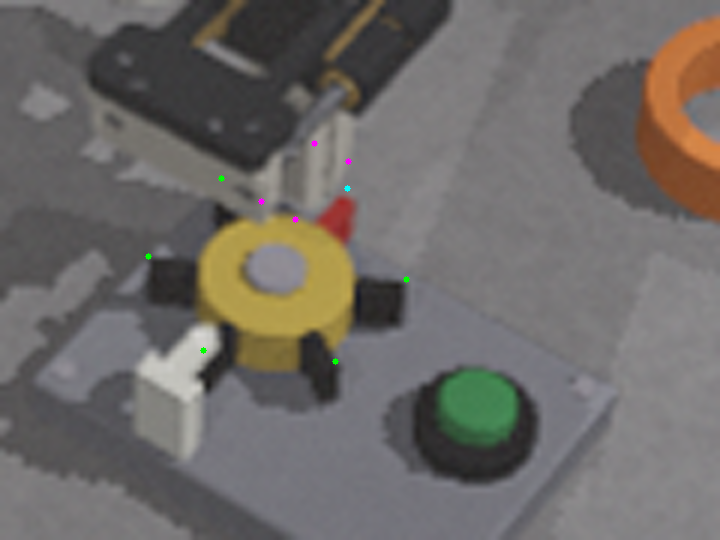

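View pics/t3.png

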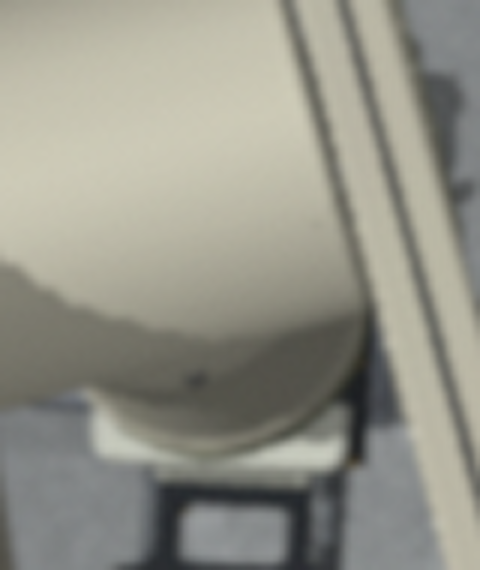

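```bash
python3 - <<'E'
from h import *
p=read_camera('scene')
for row in range(244,266,2):
    uv=[[c,row] for c in range(364,382,2)]
    print(row,[f"{int(a*1e3)},{int(b*1e3)},{int(z*1e3)}" for a,b,z in world(p,uv)])
uv=np.array([[c,r] for r in range(255,292) for c in range(350,382)])
W=world(p,uv); h=cv2.cvtColor(p['frame'],cv2.COLOR_RGB2HSV)[uv[:,1],uv[:,0]].astype(int)
m=(h[:,0]>18)&(h[:,0]<32)&(h[:,1]>110)&(h[:,2]>150)
T=world(p,uv[m],.049)[:,:2].astype(np.float32)
(c,r)=cv2.minEnclosingCircle(T); print('hub top scene',c,r,T.mean(0), W[m].mean(0))
E
```

```text
244 ['555,172,160', '555,177,163', '552,179,162', '527,173,133', '529,178,138', '525,181,136', '477,164,79', '465,164,67', '404,144,-2']
246 ['560,175,161', '558,178,161', '556,182,161', '534,176,136', '529,178,132', '482,162,77', '475,164,71', '465,165,62', '412,147,0']
248 ['566,178,163', '561,180,159', '556,182,155', '538,178,136', '489,161,77', '482,163,71', '475,164,64', '468,166,59', '417,150,0']
250 ['570,180,162', '562,181,155', '545,177,136', '496,160,77', '491,162,73', '483,164,66', '474,165,58', '468,167,53', '424,153,1']
252 ['569,180,155', '561,181,148', '491,154,62', '493,159,67', '490,162,65', '481,163,56', '471,164,47', '431,152,0', '428,155,0']
254 ['568,180,148', '561,181,142', '489,153,52', '494,160,62', '489,162,58', '482,164,52', '469,163,38', '435,154,0', '436,159,2']
256 ['567,180,141', '561,181,136', '490,154,47', '492,159,53', '488,162,50', '476,162,37', '442,152,-2', '444,158,2', '440,161,0']
258 ['569,181,137', '558,180,126', '458,140,0', '493,160,47', '488,163,43', '450,151,-1', '486,171,47', '484,175,47', '442,162,-3']
260 ['566,179,127', '480,145,18', '478,149,19', '462,147,1', '460,151,1', '493,170,46', '490,173,45', '489,178,47', '449,166,0']
262 ['509,154,47', '504,157,43', '503,160,44', '503,165,47', '482,161,23', '501,174,50', '495,176,45', '487,177,38', '456,169,1']
264 ['517,158,50', '512,161,47', '510,164,47', '509,168,48', '504,171,45', '506,176,50', '494,176,38', '488,178,32', '457,170,-3']
hub top scene (0.5326480865478516, 0.17206203937530518) 0.03117154911160469 [0.531216   0.17082845] [0.5302844  0.17041354 0.04773862]
```

Request:
{"api": "arm_command", "payload": {
  "xyz": [
    [0.06,0.5,-0.1],
    [0.06,0.5,0],
    [0.06,0.5,0],
    [0.06,0.5,0],
    [0.06,0.5,0],
    [0.06,0.5,0],
    [0.06,0.5,0],
    [0,0,0]
  ],
  "turn": [
    [0,0,0],
    [0,0,0],
    [0,0,0],
    [0,0,0],
    [0,0,0],
    [0,0,0],
    [0,0,0],
    [0,0,0]
  ]
}}

```text
t: 4.53
tool_pos: [0.4781, 0.1881, 0.2187]
orientation: [-2.344, -2.092, -0.0]
force: [-0.4, 0.4, -0.1]
opening: 0.0
```

```bash
python3 chk.py s4.png
```

```text
4.575 [0.4781 0.1879 0.2187] [ 0.5 -0.3 -0.1]
```

View pics/s4.png

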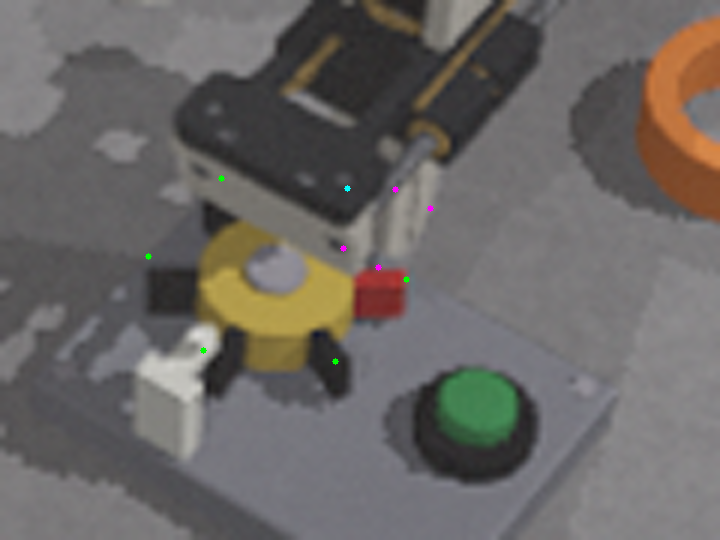

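One click is done: the red tab is at 120°, perhaps held a few degrees short by the finger's back. I'll withdraw outward, return and check.

Request:
{"api": "arm_command", "payload": {
  "xyz": [
    [-1.24,0.14,0],
    [-1.24,0.14,0],
    [0,0,0],
    [0,0,0],
    [-0.2,-1.74,0],
    [-0.2,-1.74,0],
    [0,0,0],
    [0,0,0]
  ],
  "turn": [
    [0,0,0],
    [0,0,0],
    [0,0,0],
    [0,0,0],
    [0,0,0],
    [0,0,0],
    [0,0,0],
    [0,0,0]
  ]
}}

```text
t: 5.58
tool_pos: [0.4495, 0.1553, 0.2188]
orientation: [-2.346, -2.09, -0.001]
force: [0.1, -0.2, 0.6]
opening: 0.0002
```

```bash
python3 chk.py s5.png
```

```text
5.625 [0.4495 0.1555 0.2188] [-1.   0.   0.6]
```

View pics/s5.png

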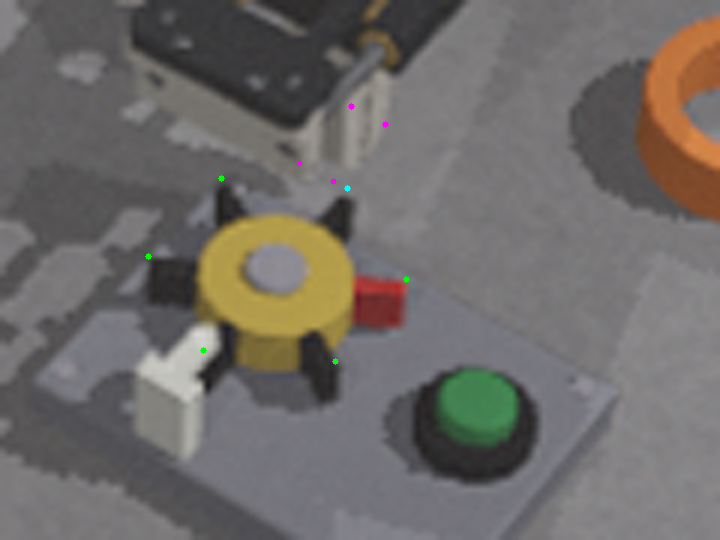

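Picture s5: red has settled on the 120° click at crop (380,300), with the finger withdrawn. Second flick.

Request:
{"api": "arm_command", "payload": {
  "xyz": [
    [1.25,-0.14,0],
    [1.25,-0.14,0],
    [0,0,0],
    [0.06,0.5,0],
    [0.06,0.5,0],
    [0.06,0.5,0],
    [0.06,0.5,0],
    [0.06,0.5,0],
    [0.06,0.5,0],
    [0.06,0.5,0],
    [0,0,0]
  ],
  "turn": [
    [0,0,0],
    [0,0,0],
    [0,0,0],
    [0,0,0],
    [0,0,0],
    [0,0,0],
    [0,0,0],
    [0,0,0],
    [0,0,0],
    [0,0,0],
    [0,0,0]
  ]
}}

```text
t: 7.0
tool_pos: [0.4786, 0.1883, 0.2188]
orientation: [-2.344, -2.092, -0.0]
force: [0.1, 0.5, 0.2]
opening: 0.0006
```

Request:
{"api": "arm_command", "payload": {
  "xyz": [
    [-1.24,0.14,0],
    [-1.24,0.14,0],
    [0,0,0],
    [0,0,0],
    [-0.2,-1.74,0],
    [-0.2,-1.74,0],
    [0,0,0],
    [0,0,0]
  ],
  "turn": [
    [0,0,0],
    [0,0,0],
    [0,0,0],
    [0,0,0],
    [0,0,0],
    [0,0,0],
    [0,0,0],
    [0,0,0]
  ]
}}

```text
t: 8.0
tool_pos: [0.4499, 0.1554, 0.2188]
orientation: [-2.346, -2.09, -0.001]
force: [0.3, 1.2, 0.4]
opening: 0.0004
```

```bash
python3 chk.py s6.png
```

```text
8.05 [0.4499 0.1557 0.2188] [-0.5 -0.5 -0.6]
```

View pics/s6.png

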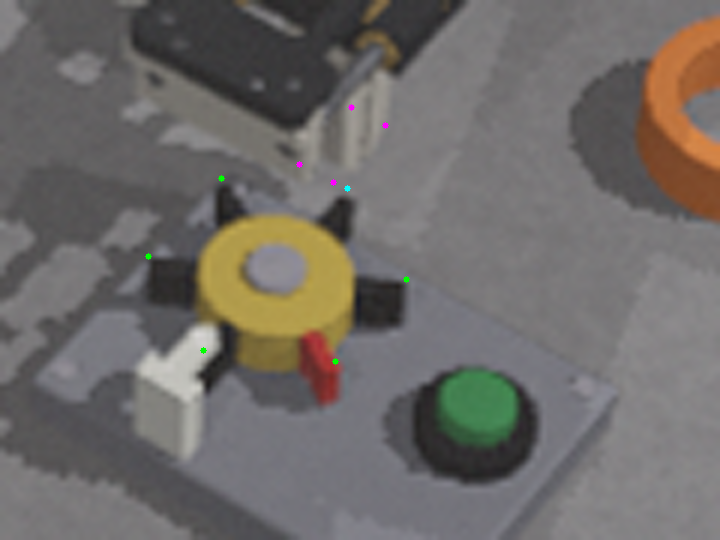

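Picture s6: red is at the 60° click, crop (322,368), one short of the pointer. Third and last flick.

Request:
{"api": "arm_command", "payload": {
  "xyz": [
    [1.25,-0.14,0],
    [1.25,-0.14,0],
    [0,0,0],
    [0.06,0.5,0],
    [0.06,0.5,0],
    [0.06,0.5,0],
    [0.06,0.5,0],
    [0.06,0.5,0],
    [0.06,0.5,0],
    [0.06,0.5,0],
    [0,0,0]
  ],
  "turn": [
    [0,0,0],
    [0,0,0],
    [0,0,0],
    [0,0,0],
    [0,0,0],
    [0,0,0],
    [0,0,0],
    [0,0,0],
    [0,0,0],
    [0,0,0],
    [0,0,0]
  ]
}}

```text
t: 9.43
tool_pos: [0.479, 0.1885, 0.2188]
orientation: [-2.344, -2.092, -0.0]
force: [-0.8, 0.7, -0.4]
opening: 0.0007
```

Request:
{"api": "arm_command", "payload": {
  "xyz": [
    [-1.24,0.14,0],
    [-1.24,0.14,0],
    [0,0,0],
    [0,0,0],
    [0,0,2.5],
    [0,0,2.5],
    [0,0,0],
    [0,0,0]
  ],
  "turn": [
    [0,0,0],
    [0,0,0],
    [0,0,0],
    [0,0,0],
    [0,0,0],
    [0,0,0],
    [0,0,0],
    [0,0,0]
  ]
}}

```text
t: 10.42
tool_pos: [0.4541, 0.1907, 0.268]
orientation: [-2.344, -2.091, 0.001]
force: [0.6, 0.5, 0.0]
opening: 0.0008
```

```bash
python3 chk.py s7.png
```

```text
10.475 [0.4538 0.1906 0.2675] [ 0.2  0.5 -0.5]
```

View pics/s7.png

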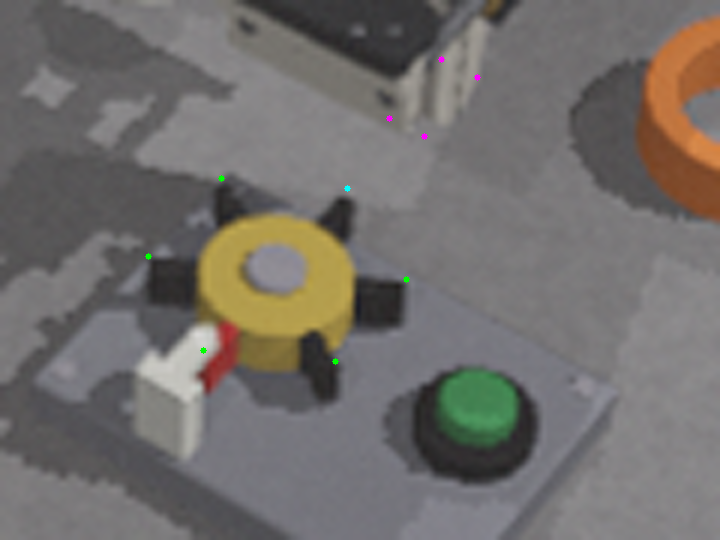

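Red is under the pointer at its click (crop 220,355). Moving above the button.

Request:
{"api": "arm_command", "payload": {
  "xyz": [
    [2.1,1.5,0],
    [2.1,1.5,0],
    [2.1,1.6,0],
    [2.0,1.5,0],
    [0,0,0],
    [0,0,-1.5],
    [0,0,-1.3],
    [0,0,0],
    [0,0,0]
  ],
  "turn": [
    [0,0,0],
    [0,0,0],
    [0,0,0],
    [0,0,0],
    [0,0,0],
    [0,0,0],
    [0,0,0],
    [0,0,0],
    [0,0,0]
  ]
}}

```text
t: 11.6
tool_pos: [0.537, 0.2517, 0.2407]
orientation: [-2.344, -2.091, 0.0]
force: [-0.1, -0.1, -0.0]
opening: 0.0008
```

```bash
sed 's/chk(sys.argv\[1\])/chk("s8.png",(370,215,450,315),6)/' chk.py > c2.py; python3 c2.py
```

```text
11.65 [0.5372 0.2517 0.2411] [-0.3 -0.3  0.4]
```

View pics/s8.png

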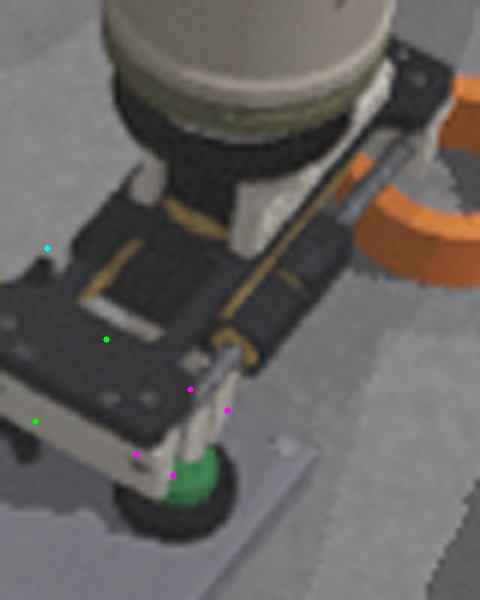

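Request:
{"api": "arm_command", "payload": {
  "xyz": [
    [0.2,0,-0.4],
    [0,0,-0.4],
    [0,0,-0.2],
    [0,0,-0.1],
    [0,0,-0.1],
    [0,0,0],
    [0,0,0]
  ],
  "turn": [
    [0,0,0],
    [0,0,0],
    [0,0,0],
    [0,0,0],
    [0,0,0],
    [0,0,0],
    [0,0,0]
  ]
}}

```text
t: 12.52
tool_pos: [0.5392, 0.2518, 0.2289]
orientation: [-2.344, -2.091, -0.0]
force: [-2.3, -0.6, 2.1]
opening: 0.0007
```

Request:
{"api": "arm_command", "payload": {
  "xyz": [
    [0,0,-0.1],
    [0,0,-0.1],
    [0,0,0],
    [0,0,0]
  ],
  "turn": [
    [0,0,0],
    [0,0,0],
    [0,0,0],
    [0,0,0]
  ]
}}

```text
t: 13.02
tool_pos: [0.5392, 0.2519, 0.2268]
orientation: [2.344, 2.091, 0.0]
force: [-1.7, -0.9, 3.7]
opening: 0.0005
```

Request:
{"api": "arm_command", "payload": {
  "xyz": [
    [0,0,-0.1],
    [0,0,-0.1],
    [0,0,0],
    [0,0,0]
  ],
  "turn": [
    [0,0,0],
    [0,0,0],
    [0,0,0],
    [0,0,0]
  ]
}}

```text
t: 13.52
tool_pos: [0.5393, 0.2518, 0.2249]
orientation: [2.344, 2.091, 0.0]
force: [-1.5, -0.8, 4.5]
opening: 0.0005
```

Request:
{"api": "arm_command", "payload": {
  "xyz": [
    [0,0,-0.1],
    [0,0,0],
    [0,0,0]
  ],
  "turn": [
    [0,0,0],
    [0,0,0],
    [0,0,0]
  ]
}}

```text
t: 13.9
tool_pos: [0.5393, 0.2519, 0.2243]
orientation: [2.344, 2.091, 0.0]
force: [-3.6, -1.4, 8.8]
opening: 0.0008
```

Request:
{"api": "arm_command", "payload": {
  "xyz": [
    [0,0,-0.1],
    [0,0,0],
    [0,0,0]
  ],
  "turn": [
    [0,0,0],
    [0,0,0],
    [0,0,0]
  ]
}}

```text
t: 14.28
tool_pos: [0.5393, 0.2519, 0.2242]
orientation: [2.344, 2.091, 0.001]
force: [-7.2, -2.5, 16.6]
opening: 0.0006
```

The button bottomed out: z stopped at tip 38 mm, which is 6 mm below the top, and the force rose from 4.5 to 16.6 N. Releasing.

Request:
{"api": "arm_command", "payload": {
  "xyz": [
    [0,0,-0.0],
    [0,0,0.5],
    [0,0,1],
    [0,0,3],
    [0,0,5],
    [-2,0,5],
    [-5,2,5],
    [-5,2,5],
    [0,0,0],
    [0,0,0]
  ],
  "turn": [
    [0,0,0],
    [0,0,0],
    [0,0,0],
    [0,0,0],
    [0,0,0],
    [0,0,0],
    [0,0,0],
    [0,0,0],
    [0,0,0],
    [0,0,0]
  ]
}}

```text
t: 15.52
tool_pos: [0.4341, 0.2858, 0.4524]
orientation: [2.344, 2.092, -0.0]
force: [-0.4, 0.5, -0.0]
opening: 0.0006
```

```bash
python3 - <<'E'
from h import *
p=read_camera('scene'); save(p,'s9.png',(180,180,520,440),2.3)
uv=[[c,r] for r in(289,291,293) for c in(398,400,402)]; print('button z',world(p,uv)[:,2].round(4)); s=robot.read_state();print(s['t'],s['tool_pos'],s['force'])
E
```

```text
button z [0.0407 0.0453 0.0445 0.0418 0.0437 0.0435 0.0454 0.0431 0.0439]
15.575 [0.43434811 0.28552997 0.45144257] [ 0.0330295  -0.06325336  0.22766375]
```

View pics/s9.png

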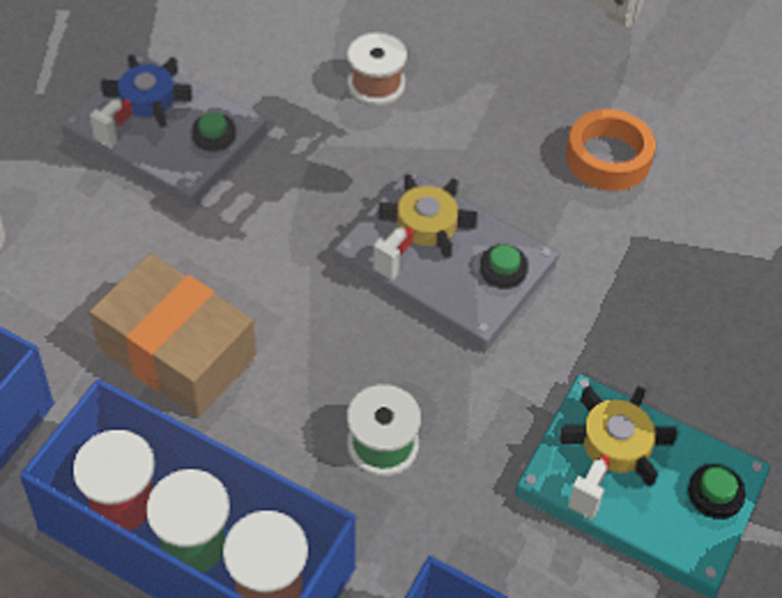

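The red tab is under the white pointer (403,240), the button is up at (505,258), and the other things stand where they were. Handing in.

```bash
python3 -c "
from plant import robot
print(robot.close_job())"
```

```text
the job is handed in; nothing more can be done
None
```

The job is done and handed in at about 15.6 s on the robot's clock.

**Wheel:** I flicked the yellow wheel on the grey counter clockwise by its tabs, three clicks. I looked after each one, and the last pictures show the red tab in its click under the white pointer.

**Button:** I pressed the green button until it stopped moving, with the fingertip 38 mm above the desk. That is 6 mm below its measured top of about 44 mm. The force rose from about 4.5 N to 16.6 N at the stop. After release the button top measured about 44 mm again.

**Last checks:** The arm was clear with no force on it. In the last picture the blue and turquoise counters, both reels, the tape roll and the carton stood where they had been. The jar and screwdriver were outside that picture, but the arm did not work near them.

**Disagreement:** The two cameras differed by up to 7 mm on the counter's position. I settled it by comparing the gripper's known position with where the scene camera saw it.

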